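# Draw-latch a membrane cell shut

## Robot

A 6-joint arm with a two-finger parallel gripper is mounted at the origin on a cart in front of the work surface, level with it; the furniture and walls round the work are solid. World frame = base frame: x ahead of the robot, y to its left, z up, the work surface at z = 0. Lengths are in mm, angles in rad, forces in N, time in s.
With the tool pointing down it reaches from about 375 to 900 mm from the base axis. Payload 3.1 kg.
Tool frame: the origin (TCP) lies at the centre of the arm's flange, where the gripper is bolted on; the fingertips stand 182 mm ahead of it and the grasp point (between the pads) lies 164 mm ahead of it; z points along the fingers, y is the line along which they close (so a half turn about z gives the same grasp; the last joint's range is limited). The gripper opens to 87 mm and grips with 3 to 60 N. Pads are 19 mm wide; open, the fingers measure 117 mm over their backs; the gripper's body (75 mm by 190 mm) begins 51 mm behind the grasp point.
Start: joints at [-1.381, 0.527, 1.433, -0, 1.181, -0.178], TCP at [224.748, -583.169, 404.748] pointing down, gripper open.
Joint ranges: [-3.08, 3.08], [-0.75, 2.2], [0.22, 2.44], [-1.43, 4.57], [0, 2.65], [-2.85, 2.85]. Speed limits (rad/s): [2.79, 2.79, 3.14, 3.14, 3.14, 3.14].

## Interface

Orientations are given as a unit quaternion [x, y, z, w].
In Python, from rig import manip gives the robot as it stands. The module is installed in compiled form; this text tells all that it offers.
- The arm moves only by the shell command python3 -m jog 'ROWS' [FORCE]. ROWS is a JSON object of lists of equal length, an entry for each row: "offset": the shift along the world's x, y, z scaled (see below), a list of three; "twist": the turn about the world's z scaled (see below); "gripper": the opening, from 0 (shut) to 1 (fully open). In form: {"offset": [[tx, ty, tz], ...], "twist": [twist, ...], "gripper": [gripper, ...]}. A call has 1 to 10 rows; each row shifts and turns the commanded pose from where the row before left it; what a row does not reach is not made up. The controller multiplies each number of a shift by 0.5 m and each number of a turn by 90 degrees. A row lasts 1/8 s, in which the tool goes at most 62.5 mm and 10.7 degrees, less where a joint would pass 70% of its speed; a pose out of reach is approached as far as the arm can. A call with a number of a shift or a turn outside -1 to 1 is refused whole. A call with a gripper value outside its range is refused whole. The fingers move at their own pace and stop on an object; FORCE is the grip in N (left out, the last holds). Time passes only in rows, so rows that do not move let the fingers close. It gives the time, the measured TCP pose, the force, the opening and the grip force at its end, in the units of the state.
- manip.get_state(): the state, without advancing time (a new reading comes with each control period).
- manip.snapshot(name): name is "scene" or "side" or "wrist"; returns a dict with "color" (480x640x3 uint8, blue, green, red), "depth" (480x640 float32, mm along the optical axis (not along the pixel's ray), 0 where there is no reading), "intrinsics" (3x3 intrinsics, pixels), "k1" (the pictures are not rectified: a ray, as slopes to the right and down, at radius r is drawn at 1 + k1 r^2 times it, then the intrinsics apply), "camera_from_world" (4x4, takes a point from world to camera coordinates). Camera axes: x right, y down, z forward; pixel columns grow to the right and rows downward; lengths in mm; the calibration is good to about 2 mm. A picture is of the moment at which its call begins.
- manip.hand_in(): hands the job in; it is judged then, once.
The state is a dict: "t": time; "qpos": joint angles; "qvel": joint speeds; "joint_efforts": joint torques, N m; "eef_pos": TCP position; "tcp_rot": TCP orientation; "ft_force": force on the tool from outside, world axes, zero at the start; "moment": the same for the moment, N m; "finger_gap": finger opening in mm; "gripper_force": force on a finger pad.
Only numpy, scipy, OpenCV 4.12 (cv2) and the standard library are available. Lean on these libraries where they do the work, as an engineer would, in place of code of your own. Each camera call takes 0.05 s, during which the arm holds its last target. There are 200 camera calls.

## Task

Close the open membrane cell that stands on the desk: slide its movable block along the rail up to the rubber gasket on the fixed block, swing the latch's thrown-back wire loop over so that its crossbar drops down behind the hook on the sliding block, then press the upright lever down flat, past centre, so that the latch pulls the two blocks tight onto the gasket and stays shut by itself. Leave the bottle, the beaker and the clear flow cell beside it undisturbed.

Things in the scene. Friction and masses are not known exactly. Their poses are not given: they have to be found in the camera images.
- cell: fixed part, bolted down: grey base plate (x -126 to 110 mm, y +-52, 12 thick), white, grey-topped fixed block (x 0 to 66, y +-42, top z 70) with the latch, low rail along x for the sliding block. Origin: on the desk under the middle of the fixed block's front face; x along the rail from the sliding block to the fixed one, y across (hose nipples at +y, below z 60), z up.
- gasket_face (a point): middle of the rubber gasket's face, at x -6, z 45 mm in the cell's frame: a black frame (y +-32, z 25 to 65) 6 mm proud of the fixed block; it gives about 12 N per mm, 4 mm at most
- head (a joint): gap of the sliding block in m: 0 = just touching the gasket, more = standing away (up to 0.042), about -0.003 when the shut latch squeezes the gasket. The white, grey-topped block is 64 mm long in x, y +-42, z 30 to 70, its dark carriage (y +-22) below. Rail friction (2 N) holds it where it is left. The loop reaches over the hook only at gaps under about 7 mm.
- head_rear (a point): middle of the sliding block's plain rear face (towards -x of the cell), at z 50, x = -70 mm - gap; push here
- lever (a joint): angle of the latch lever in rad: 0 = flat on its stop, pointing to the cell's +x; 1.57 = upright; 2.05 at most; friction (0.1 N m) keeps it where it is left. Shutting takes up to 0.25 N m. A steel plate 24 mm wide, reaching 84 mm out from the pin; its outer face (the top when flat) lies 9 mm off the line through the pin; the last 12 mm turn outwards a little.
- lever_pin (a point): middle of the pin about which the lever turns, along the cell's y, at x 18, z 88 mm in the cell's frame
- lever_end (a point): point on the lever's outer face 74 mm out from lever_pin, just before the turned-up end
- loop_pivot (a point): middle of the pin on the lever about which the loop swings freely (along the cell's y), 18 mm from lever_pin; it moves with the lever (lever flat: x 35.6, z 84.3 mm in the cell's frame)
- loop_bar (a point): middle of the loop's crossbar: 10 mm thick, 60 long along the cell's y, flat free ends to hold it by from above; 78 mm from loop_pivot, joined to it by two 6 mm rods (y +-23). It starts thrown back at +x, the rods resting on two bumpers; it swings freely over the top of the lever, which passes between the rods, to the sliding block, and falls to rest there.
- hook_seat (a point): where the crossbar's middle sits when latched: against the -x side of the hook, 5 mm above the riser (y +-17, top z 83, reaching 22 mm further to -x) on the sliding block. The loose bar may lie on the riser behind it until the lever draws it in. The hook is 28 mm wide; its lip reaches 4.5 mm back over the bar, underside z 94.5, top z 99. Axes as the cell's.
- bottle: amber reagent bottle with a black cap, 48 mm across, 93 tall, standing beside the cell; origin under its centre
- beaker: small glass beaker, 57 mm across, 86 tall, standing beside the cell; origin under its centre
- flow_cell: small clear acrylic flow cell, 24x85x25 mm (long in its y), lying on the robot's side of the cell; origin under its centre
There are look-alikes about, which are no part of the job. Leave any green or turquoise look-alike of the bottle alone.

How it is judged (in metres and radians):
On the way:
1. the loop's crossbar lies behind the hook, below its lip, with the lever still up (x of loop_bar in the frame of hook_seat between -0.03 and 0.003 m and z of loop_bar in the frame of hook_seat between -0.01 and 0.005 m and value of joint lever above 0.6 rad), for 0.1 s.
At the end, for the whole second after the job is handed in: the lever lies flat (within 0.08 rad of its stop), the crossbar sits against the hook (within 6 mm of its seat) and the sliding block squeezes the gasket by at least 2 mm, all at rest (value of joint lever below 0.08 rad and distance between loop_bar and hook_seat below 0.006 m and value of joint head below -0.002 m and velocity of joint lever below 0.05 rad/s and linear speed of each of bottle, beaker, flow_cell below 0.02 m/s); the robot touches nothing.
It fails at once if a bystander is shoved (over 30 mm) or tipped (over 0.5 rad) (distance of any of bottle, beaker, flow_cell from where it was at the start of the episode above 0.03 m or angle between any of bottle, beaker, flow_cell's own z axis and vertical above 0.5 rad).
It also fails if it takes over 64 s, if anything falls off the work surface, if the arm or the gripper's body presses on something with over 40 N, if the wrist force passes 120 N, or if a joint passes its speed limit or range.

## Working session

There is one attempt and no reset: what is moved stays moved. The work goes in short steps, Python scripts to look and compute and a shell command to move; the robot and the scene stay as the last step left them, time stands still between calls to the robot, and variables do not carry over. Pictures are saved under pics/ and viewed, at most 10 in all, crops included, and the job is handed in when it is done.

```bash
mkdir -p pics
cat > h.py <<'E'
import numpy as np,cv2,sys
from rig import manip
def snap(n,save=None):
    s=manip.snapshot(n)
    if save: cv2.imwrite('pics/'+save,s['color'])
    return s
def world(s,uv,d=None):
    """pixels -> world using depth map (or given depth)"""
    uv=np.atleast_2d(uv).astype(float)
    K=s['intrinsics'];p=np.c_[(uv[:,0]-K[0,2])/K[0,0],(uv[:,1]-K[1,2])/K[1,1]]
    q=p.copy()
    for _ in range(20): q=p/(1+s['k1']*(q**2).sum(1,keepdims=True))
    if d is None: d=s['depth'][uv[:,1].astype(int),uv[:,0].astype(int)]
    c=np.c_[q,np.ones(len(q))]*np.reshape(d,(-1,1))
    T=np.linalg.inv(s['camera_from_world'])
    return c@T[:3,:3].T+T[:3,3]
def cloud(s):
    v,u=np.nonzero(s['depth']>0)
    return np.c_[u,v],world(s,np.c_[u,v])
E
python3 - <<'E'
from h import *
a=snap('scene','s0.png');b=snap('side','d0.png')
for s in(a,b):print(s['intrinsics'],s['k1'],np.linalg.inv(s['camera_from_world'])[:3].round(2))
st=manip.get_state();print(st)
np.save('s0.npy',a,allow_pickle=True);np.save('d0.npy',b,allow_pickle=True)
E
```

```text
[[475.63308676   0.         320.5332671 ]
 [  0.         475.63308676 237.06896751]
 [  0.           0.           1.        ]] -0.05787043239962265 [[-5.4000e-01 -5.3000e-01  6.5000e-01  1.7730e+01]
 [-8.4000e-01  3.4000e-01 -4.1000e-01  6.3948e+02]
 [-0.0000e+00 -7.7000e-01 -6.3000e-01  6.2341e+02]]
[[474.80449536   0.         316.17814563]
 [  0.         474.80449536 241.19203886]
 [  0.           0.           1.        ]] -0.1112847839965433 [[-9.3000e-01 -2.5000e-01  2.8000e-01  3.4456e+02]
 [-3.7000e-01  5.9000e-01 -7.1000e-01  8.9427e+02]
 [ 1.0000e-02 -7.7000e-01 -6.4000e-01  6.5609e+02]]
{'t': 0.1, 'qpos': array([-1.38150254e+00,  5.28342401e-01,  1.43377418e+00,  9.65663417e-07,
        1.18140567e+00, -1.78490402e-01]), 'qvel': array([-0.0003789 , -0.00023387, -0.00258592,  0.00129736, -0.0019385 ,
       -0.00010077]), 'joint_efforts': array([-1.99332094e-04, -4.40983200e+01, -1.77151269e+01,  6.34630350e-02,
        5.33628871e-02, -4.56896942e-05]), 'eef_pos': array([ 224.691166  , -582.87821312,  403.88807459]), 'tcp_rot': array([ 9.83139019e-01,  1.82857155e-01, -4.76500537e-06, -9.64784837e-04]), 'ft_force': array([ 0.11338848, -0.15638707, -0.41188065]), 'moment': array([-0.04169072,  0.05738553,  0.01478907]), 'gripper_force': 0.0, 'finger_gap': 87.0219724716867}
```

View pics/s0.png

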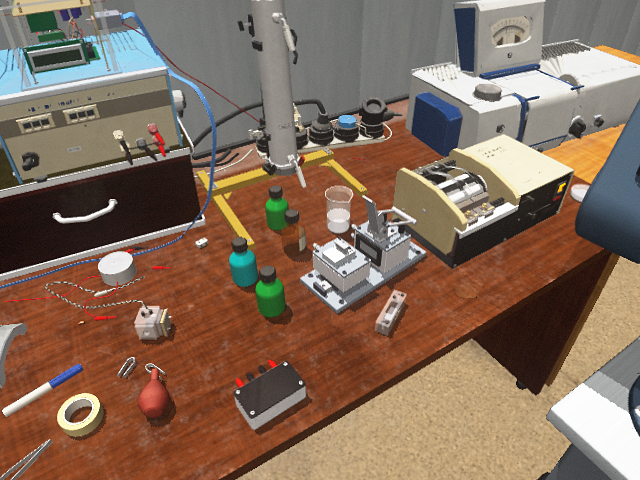

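View pics/d0.png

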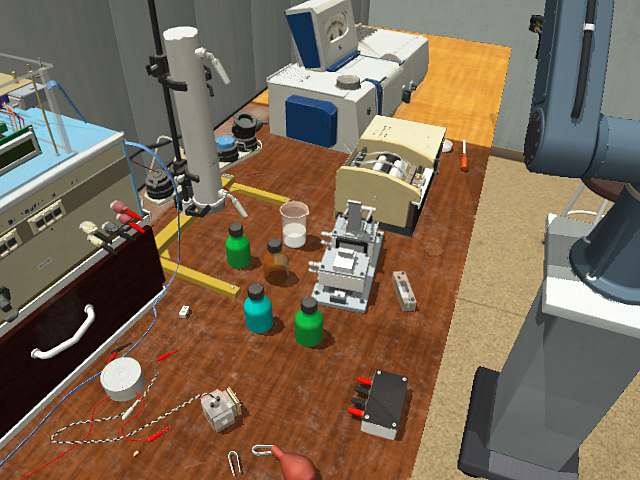

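The scene view shows the cell around (365,265): sliding block at (340,265), fixed block with upright lever at (380,235). The bottle is at (293,235), beaker at (339,210) and flow cell at (391,313). A big cream instrument stands at its +x side. Next I'll fit the plate pose from depth.

Run:
```python
from h import *
for f in('s0.npy','d0.npy'):
    s=np.load(f,allow_pickle=True).item()
    uv,P=cloud(s)
    box=(295,210,435,310) if f[0]=='s' else (305,195,390,312)
    m=(uv[:,0]>box[0])&(uv[:,0]<box[2])&(uv[:,1]>box[1])&(uv[:,1]<box[3])
    uv,P=uv[m],P[m]
    print(f,'desk z',np.median(P[abs(P[:,2])<6][:,2]))
    h,e=np.histogram(P[:,2],bins=np.arange(-4,180,3));print([(int(a),int(b)) for a,b in zip(e,h) if b>15])
    pl=P[(P[:,2]>8)&(P[:,2]<16)]
    # largest connected cluster via raster
    g=((pl[:,:2]-pl[:,:2].min(0))/4).astype(int);im=np.zeros(g.max(0)+1,np.uint8);im[g[:,0],g[:,1]]=255
    im=cv2.morphologyEx(im,cv2.MORPH_CLOSE,np.ones((5,5)))
    n,l,st,_=cv2.connectedComponentsWithStats(im);k=1+st[1:,4].argmax()
    sel=pl[l[g[:,0],g[:,1]]==k]
    print('plate',cv2.minAreaRect(sel[:,:2].astype(np.float32)),len(sel))
    tp=P[(P[:,2]>66)&(P[:,2]<73)]
    print('tops',cv2.minAreaRect(tp[:,:2].astype(np.float32)),len(tp))
    c=s['color'];x0,y0,x1,y1=box
    cv2.imwrite('pics/c_%s.png'%f[0],cv2.resize(c[y0-15:y1+10,x0-15:x1+10],None,fx=4,fy=4,interpolation=cv2.INTER_CUBIC))
```

```text
s0.npy desk z -1.2874834176134868
[(-4, 2872), (-1, 1896), (2, 179), (5, 197), (8, 1180), (11, 756), (14, 154), (17, 162), (20, 338), (23, 193), (26, 92), (29, 224), (32, 227), (35, 221), (38, 218), (41, 196), (44, 213), (47, 195), (50, 199), (53, 213), (56, 229), (59, 234), (62, 248), (65, 413), (68, 889), (71, 244), (74, 136), (77, 131), (80, 357), (83, 141), (86, 91), (89, 70), (92, 56), (95, 97), (98, 57), (101, 32), (104, 38), (107, 24), (110, 16), (113, 23), (119, 20), (122, 20), (125, 16), (128, 19)]
plate ((543.580322265625, 197.74606323242188), (132.55702209472656, 272.8993835449219), 4.126895427703857) 1900
tops ((572.3037719726562, 198.16351318359375), (168.97976684570312, 228.87794494628906), 4.301591873168945) 1435
d0.npy desk z -0.5121153138545651
[(-4, 1133), (-1, 1970), (2, 113), (5, 63), (8, 251), (11, 879), (14, 111), (17, 43), (20, 88), (23, 84), (26, 61), (29, 41), (32, 111), (35, 118), (38, 139), (41, 168), (44, 162), (47, 154), (50, 153), (53, 144), (56, 175), (59, 161), (62, 204), (65, 189), (68, 910), (71, 495), (74, 131), (77, 97), (80, 213), (83, 258), (86, 104), (89, 106), (92, 142), (95, 66), (98, 82), (101, 26), (104, 38), (107, 39), (116, 18), (125, 16), (128, 18), (140, 18), (146, 16), (164, 23)]
plate ((533.1024780273438, 194.94937133789062), (105.74017333984375, 277.5712890625), 4.867043972015381) 1182
tops ((566.3326416015625, 196.08828735351562), (155.02391052246094, 234.4445037841797), 3.6706595420837402) 1427
```

View pics/c_s.png

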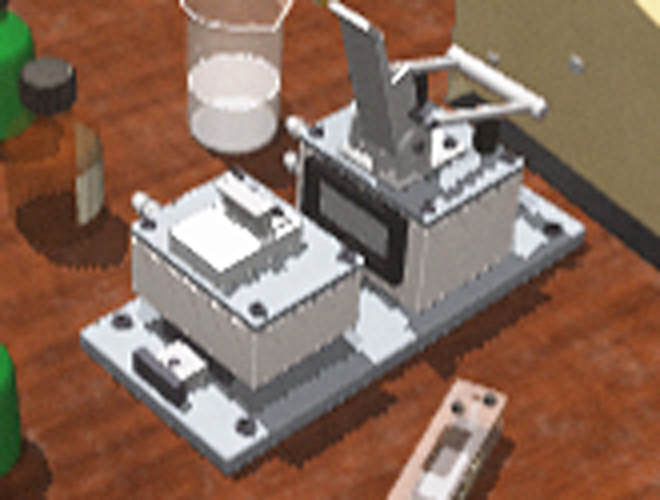

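The crop (×4, offset 280,195) shows the plate's top corners at about (80,338), (232,462) and (585,232), and a tall lever at (375,90). The loop is thrown back with its bar at (500,80), and the hook is on the sliding block at (260,205). I'll get the pose from the corner rays, then check it with plane fits of the faces.

```bash
cat >> h.py <<'E'
def onplane(s,uv,z):
    a=world(s,uv,np.full(len(uv),100.));c=np.linalg.inv(s['camera_from_world'])[:3,3]
    return c+(a-c)*((z-c[2])/(a[:,2]-c[2]))[:,None]
E
python3 - <<'E'
from h import *
s=np.load('s0.npy',allow_pickle=True).item()
C=np.array([[80,338],[232,462],[585,232]])/4+[280,195]
W=onplane(s,C-.4,12.);print(W.round(1),np.linalg.norm(np.diff(W,axis=0),axis=1))
L=np.array([[-126,52],[-126,-52],[110,-52]],float)
a=L-L.mean(0);b=W[:,:2]-W[:,:2].mean(0)
th=np.arctan2((a[:,0]*b[:,1]-a[:,1]*b[:,0]).sum(),(a*b).sum())
R=np.array([[np.cos(th),-np.sin(th)],[np.sin(th),np.cos(th)]])
o=W[:,:2].mean(0)-R@L.mean(0);print('corner pose',o,np.degrees(th))
for f in('s0.npy','d0.npy'):
    s=np.load(f,allow_pickle=True).item();uv,P=cloud(s)
    q=np.c_[(P[:,:2]-o)@R,P[:,2]]
    def fit(m,ax,nm):
        p=q[m]
        for _ in range(4):
            k=np.polyfit(p[:,1-ax],p[:,ax],1);r=p[:,ax]-np.polyval(k,p[:,1-ax]);p=p[abs(r)<max(1.5,2*r.std())]
        print(f,nm,'n',len(p),'slope deg',np.degrees(np.arctan(k[0])).round(2),'med',np.median(p[:,ax]).round(2),'std',r.std().round(2))
    z=q[:,2];x=q[:,0];y=q[:,1]
    fit((z>34)&(z<62)&(abs(y+42)<6)&(x>5)&(x<62),1,'fixed side')
    fit((z>34)&(z<62)&(abs(y+42)<6)&(x>-100)&(x<-45),1,'head side')
    fit((z>34)&(z<62)&(abs(y)<36)&(x>-125)&(x<-75),0,'head rear')
    fit((z>28)&(z<62)&(abs(y)<30)&(x>-12)&(x<1),0,'gasket')
    m=(z>66)&(z<74)&(abs(y)<42);print('top z',np.median(z[m]),'plate z',np.median(z[(abs(x+118)<6)&(abs(y)<45)]))
    m=(z>100)&(abs(y)<10)&(abs(x)<40)&(z<175);print('lever',np.polyfit(z[m],x[m],1),z[m].max(),np.percentile(x[m],[5,50,95]))
    m=(z>78)&(z<130)&(abs(y)<35)&(x>75)&(x<130);print('bar',m.sum(),q[m].min(0).round(),q[m].max(0).round(),np.median(q[m],axis=0))
    m=(z>80)&(abs(y)<20)&(x<-20)&(x>-110);print('riser/hook',q[m].min(0).round(),q[m].max(0).round());mm=m&(z>95);print('hook top',mm.sum(),np.percentile(q[mm],[5,95],axis=0).round(1))
np.savez('pose.npz',o=o,R=R)
E
```

```text
[[565.4 338.1  12. ]
 [465.4 321.8  12. ]
 [496.   93.1  12. ]] [101.34676008 230.66374329]
corner pose [532.60897955 206.51237195] -82.07145649358951
s0.npy fixed side n 221 slope deg -0.04 med -39.35 std 0.68
s0.npy head side n 254 slope deg -0.47 med -38.71 std 0.68
s0.npy head rear n 309 slope deg 0.46 med -100.55 std 0.61
s0.npy gasket n 237 slope deg 0.4 med -2.8 std 1.79
top z 69.04445891331102 plate z 10.18081135807347
lever [-0.38467769 51.33312387] 166.50219433927782 [-13.34125156   0.63473751  16.20294389]
bar 759 [ 75. -35.  78.] [130.  35. 130.] [123.47508135  -1.73649938  98.90526396]
riser/hook [-100.  -15.   80.] [-50.  20. 100.]
hook top 71 [[-76.2 -10.3  95.4]
 [-66.7  15.1  99.5]]
d0.npy fixed side n 30 slope deg -0.92 med -38.44 std 0.31
d0.npy head side n 36 slope deg -0.67 med -37.61 std 0.16
d0.npy head rear n 391 slope deg 0.68 med -100.09 std 0.84
d0.npy gasket n 106 slope deg 0.25 med -2.8 std 1.86
top z 70.27487953201467 plate z 11.58146933510045
lever [-0.3283434  43.28243845] 168.54886734490378 [-13.31610559  -0.56246905  10.3935928 ]
bar 734 [ 76. -35.  78.] [130.  35. 130.] [123.93434875  -3.10505703 102.28159105]
riser/hook [-100.  -13.   80.] [-51.  20. 101.]
hook top 74 [[-75.7  -8.2  96.4]
 [-66.6  16.8 100.9]]
```

Run:
```python
from h import *
d=np.load('pose.npz');R0=d['R'];o=d['o']+R0@np.array([3.2,3.0])*1.0
th=np.radians(-82.5);R=np.array([[np.cos(th),-np.sin(th)],[np.sin(th),np.cos(th)]])
# rotate about origin of the cell (measurement centre)
for it in range(2):
  D=[]
  for f in('s0.npy','d0.npy'):
    s=np.load(f,allow_pickle=True).item();uv,P=cloud(s)
    q=np.c_[(P[:,:2]-o)@R,P[:,2]];x,y,z=q.T
    def face(m,ax,val):
        p=q[m];v=np.median(p[:,ax]);p=p[abs(p[:,ax]-v)<2.5];k=np.polyfit(p[:,1-ax],p[:,ax],1)
        print(f,'face',val,'got',p[:,ax].mean().round(2),'slope',np.degrees(k[0]).round(2),len(p));return p[:,ax].mean()-val
    dy=face((z>34)&(z<62)&(abs(y+42)<6)&(((x>5)&(x<62))|((x>-95)&(x<-45))),1,-42)
    gx=face((z>58)&(z<64)&(abs(y)<30)&(x>-14)&(x<2),0,-6)
    rx=face((z>34)&(z<62)&(abs(y)<36)&(x<-80)&(x>-125),0,-70)
    m=(abs(z-12)<3)&(abs(y)<45)&(abs(x)<140);print('plate x',np.percentile(x[m],[1,99]).round(1))
    m=(abs(z-12)<3)&(abs(x)<100)&(abs(y)<60);print('plate y',np.percentile(y[m],[.5,99.5]).round(1))
    D.append([gx,dy])
  if it==0:o=o+R@np.mean(D,axis=0)
print('pose',o,np.degrees(th));np.savez('pose.npz',o=o,R=R)
for f in('s0.npy','d0.npy'):
    s=np.load(f,allow_pickle=True).item();uv,P=cloud(s)
    q=np.c_[(P[:,:2]-o)@R,P[:,2]];x,y,z=q.T
    print(f,'max z by x(cols 70..190 step10) y rows')
    for yy in range(-100,101,25):
        print(yy,[int(z[k].max()) if (k:=(abs(y-yy)<12.5)&(x>=xx)&(x<xx+10)).sum()>3 else -1 for xx in range(70,200,10)])
    m=(z>85)&(abs(y)<33)&(x>80)&(x<106);print('bar',m.sum(),np.percentile(q[m],[2,50,98],axis=0).round(1))
    m=(z>112)&(abs(y)<10)&(abs(x)<45)&(z<160);k=np.polyfit(z[m],x[m],1);print('lever ang',np.pi/2-np.arctan(k[0]),'x@150',np.polyval(k,150),'ymed',np.median(y[m]))
```

```text
s0.npy face -42 got -42.17 slope 0.07 457
s0.npy face -6 got -6.11 slope -0.26 76
s0.npy face -70 got -103.75 slope -0.04 317
plate x [-127.   137.7]
plate y [-53.1  47.2]
d0.npy face -42 got -41.21 slope -0.03 54
d0.npy face -6 got -6.49 slope -0.58 67
d0.npy face -70 got -103.31 slope 0.23 426
plate x [-127.8  131.2]
plate y [-51.2  52.2]
s0.npy face -42 got -42.48 slope 0.07 463
s0.npy face -6 got -5.82 slope -0.29 76
s0.npy face -70 got -103.45 slope -0.03 317
plate x [-126.8  138.1]
plate y [-53.4  46.9]
d0.npy face -42 got -41.53 slope -0.03 55
d0.npy face -6 got -6.18 slope -0.38 67
d0.npy face -70 got -103.0 slope 0.28 427
plate x [-127.5  131.8]
plate y [-51.5  51.9]
pose [536.28966781 204.09828822] -82.5
s0.npy max z by x(cols 70..190 step10) y rows
-100 [1, 1, 1, 130, 133, 132, 126, 128, 128, 127, 131, 129, 128]
-75 [1, 1, 1, 138, 139, 139, 132, 135, 134, 136, 138, 138, 138]
-50 [11, 14, 16, 13, 145, 146, 143, 138, 138, 137, 144, 138, 137]
-25 [87, 84, 83, 13, 146, 146, 148, -744, 122, 123, 148, 145, 123]
0 [-744, 84, 83, 10, 142, 148, 148, 9, -744, 117, 143, 142, 118]
25 
[... 256 characters left out ...]
1, 0, 0, -1]Traceback (most recent call last):
  File "<stdin>", line 27, in <module>
    return _quantile_unchecked(
        a, q, axis, out, overwrite_input, method, keepdims, weights)
    return _ureduce(a,
                    func=_quantile_ureduce_func,
    ...<5 lines>...
                    overwrite_input=overwrite_input,
                    method=method)
    r = func(a, **kwargs)
    result = _quantile(arr,
                       quantiles=q,
    ...<2 lines>...
                       out=out,
                       weights=wgt)
    slices_having_nans = np.isnan(arr[-1, ...])
                                  ~~~^^^^^^^^^
IndexError: index -1 is out of bounds for axis 0 with size 0
```

Run:
```python
from h import *
d=np.load('pose.npz');o,R=d['o'],d['R']
for f in('s0.npy','d0.npy'):
    s=np.load(f,allow_pickle=True).item();uv,P=cloud(s)
    q=np.c_[(P[:,:2]-o)@R,P[:,2]];x,y,z=q.T
    m=(z>112)&(abs(y)<10)&(abs(x)<45)&(z<160);k=np.polyfit(z[m],x[m],1);print('lever ang',np.pi/2-np.arctan(k[0]),'x@150',np.polyval(k,150))
    print('loop z med per x',[(xx,np.median(z[mm]).round(1),mm.sum(),np.percentile(y[mm],[0,100]).round()) for xx in range(35,105,6) if (mm:=(z>76)&(z<120)&(abs(y)>18)&(abs(y)<33)&(x>=xx)&(x<xx+6)).sum()>2])
    print('near head max z',[[int(z[mm].max()) if (mm:=(abs(x-xx)<15)&(abs(y-yy)<15)).sum()>2 else -1 for yy in range(-120,121,30)] for xx in range(-230,-90,30)])
    X,Y,Z=P.T
    print('corridor');
    for xx in range(250,800,50): print(xx,[int(Z[mm].max()) if (mm:=(abs(X-xx)<25)&(abs(Y-yy)<25)).sum()>2 else -1 for yy in range(-600,400,50)])
c=lambda p:(o+R@np.array(p)).round(1)
print('push start',c([-130,0]),'end',c([-70-12,0]),'rod grip',c([57,0]),'lever',c([18,0]),'dirs x',R[:,0],'y',R[:,1])
```

```text
lever ang 1.8362702284254586 x@150 -9.284692342679033
loop z med per x [(35, np.float64(98.5), np.int64(14), array([-26.,  22.])), (41, np.float64(96.7), np.int64(10), array([-27.,  24.])), (47, np.float64(85.6), np.int64(22), array([-28.,  22.])), (53, np.float64(84.5), np.int64(40), array([-31.,  23.])), (59, np.float64(88.7), np.int64(16), array([-28.,  23.])), (65, np.float64(88.0), np.int64(13), array([-28.,  23.])), (71, np.float64(86.1), np.int64(13), array([-27.,  22.])), (77, np.float64(82.9), np.int64(15), array([-32.,  22.])), (83, np.float64(81.2), np.int64(33), array([-32.,  30.])), (89, np.float64(82.2), np.int64(16), array([-30.,  29.]))]
near head max z [[1, 2, 1, 1, 56, 92, 57, 1, 64], [1, 2, 2, 1, 59, 93, 60, 57, 93], [1, 2, 1, 2, 2, 54, 0, 6, 60], [2, 1, 11, 21, 26, 12, 9, 0, 0], [23, 2, 16, 81, 83, 80, 14, 0, 60]]
corridor
250 [-1, -1, -1, -1, -1, -741, -742, -742, -741, -739, -740, -744, -1, 404, 350, -1, -1, -1, -1, -1]
300 [-743, -741, -742, -744, -740, -741, -741, 1, 2, 2, 1, 1, 1, 1, 1, 1, 1, 2, 1, 0]
350 [-741, -742, -169, -151, -117, -740, -743, 1, 2, 3, 2,
[... 1920 characters left out ...]
 3]
500 [2, 4, 5, -1, -1, -1, -1, 124, 124, 125, 138, 148, 146, 148, 147, 104, 166, 99, 101, 27]
550 [3, 4, 3, -1, -1, -1, -1, 124, 124, 124, 147, 150, 150, 149, 150, 103, 169, 99, 101, 28]
600 [161, 147, 188, 184, 154, 110, -1, 123, 124, 125, 145, 148, 144, 146, 147, 74, 73, 3, 62, 3]
650 [180, 195, 195, 186, 180, 186, 186, 175, 170, -1, -1, 1, 2, 2, 2, 87, 88, 2, 95, 3]
700 [179, 192, 193, 180, 181, 184, 197, 197, 179, 145, 3, 3, 2, 2, 2, 86, 87, 2, 60, 19]
750 [181, 183, 189, 190, 187, 188, 196, 197, 178, 157, 3, 2, 2, 17, 16, 3, 361, 91, 95, 19]
push start [519.3 333. ] end [525.6 285.4] rod grip [543.7 147.6] lever [538.6 186.3] dirs x [ 0.13052619 -0.99144486] y [0.99144486 0.13052619]
```

```bash
python3 -m jog '{"offset":[[0.068,0.09,0.01],[0.068,0.09,0.01],[0.068,0.09,0.01],[0.068,0.09,0],[0.068,0.09,0],[0.068,0.09,0],[0.068,0.09,0],[0.01,0.11,0],[0.01,0.11,0],[0.01,0.11,0]],"twist":[0.05,0.05,0.05,0.05,0.05,0.05,0.05,0.05,0.05,0.05],"gripper":[1,1,1,0,0,0,0,0,0,0]}' 20
python3 -m jog '{"offset":[[0.01,0.11,0],[0.01,0.11,0],[0.01,0.11,0],[0.01,0.11,0],[0.01,0.11,0],[0.01,0.11,0],[0.01,0.11,0],[0.01,0.11,0],[0,0,0],[0,0,0]],"twist":[0.05,0.05,0.05,0.05,0.05,0.05,0.05,0,0,0],"gripper":[0,0,0,0,0,0,0,0,0,0]}'
cat > st.py <<'E'
from h import *
d=np.load('pose.npz');o,R=d['o'],d['R']
st=manip.get_state();p=st['eef_pos']
from scipy.spatial.transform import Rotation as Ro
M=Ro.from_quat(st['tcp_rot']).as_matrix()
print('t',st['t'],'tcp cell',((p[:2]-o)@R).round(1),'tip z',(p[2]-182).round(1),'yaw toolY rel cellY deg',np.degrees(np.arctan2(*(M[:2,1]@R)[[0,1]])).round(2),'F cell',(st['ft_force'][:2]@R).round(1),st['ft_force'][2].round(1),'q',st['qpos'].round(2),'gap',st['finger_gap'])
E
python3 st.py
```

```text
t: 1.35
eef_pos: [477.6, -101.4, 419.4]
tcp_rot: [0.838, 0.546, -0.0, -0.0]
ft_force: [0.7, -0.5, 0.6]
finger_gap: 25.1
gripper_force: 0.0
t: 2.6
eef_pos: [517.3, 336.6, 419.0]
tcp_rot: [0.659, 0.753, -0.001, -0.0]
ft_force: [-0.0, -0.8, -0.3]
finger_gap: 0.7
gripper_force: 0.0
t 2.6 tcp cell [-133.9   -1.5] tip z 237.0 yaw toolY rel cellY deg -0.12 F cell [ 0.8 -0.1] -0.3 q [ 0.4   0.5   1.44 -0.    1.2   0.26] gap 0.7195648986966553
```

Run:
```python
from h import *
d=np.load('pose.npz');o,R=d['o'],d['R']
for n in('scene','side'):
    s=snap(n);uv,P=cloud(s);q=np.c_[(P[:,:2]-o)@R-[-133.9,-1.5],P[:,2]-237];x,y,z=q.T
    for a,b in((2,20),(20,40),(40,66),(68,80),(80,120),(120,175)):
        m=(z>a)&(z<b)&(abs(x)<130)&(abs(y)<130);print(n,a,b,m.sum(),np.percentile(q[m][:,:2],[1,99],axis=0).round() if m.sum()>5 else '')
```

```text
scene 2 20 209 [[-13. -11.]
 [ 10.   7.]]
scene 20 40 241 [[-13. -15.]
 [  9.  10.]]
scene 40 66 165 [[-13. -29.]
 [  7.  12.]]
scene 68 80 672 [[-40. -89.]
 [ 33.  83.]]
scene 80 120 4584 [[-40. -96.]
 [ 32.  92.]]
scene 120 175 2937 [[-39. -51.]
 [ 31.  15.]]
side 2 20 142 [[-13.  -9.]
 [ 10.   9.]]
side 20 40 180 [[-13. -12.]
 [ -6.  13.]]
side 40 66 244 [[-13. -15.]
 [  8.  16.]]
side 68 80 269 [[-39. -85.]
 [ 19.  86.]]
side 80 120 4593 [[-39. -92.]
 [ 32.  93.]]
side 120 175 2273 [[-39. -49.]
 [ 30.  20.]]
```

```bash
python3 -m jog '{"offset":[[0,0,-0.1],[0,0,-0.1],[0,0,-0.1],[0,0,-0.09],[0,0,0],[0.003,-0.02,0],[0.002,-0.016,0],[0.002,-0.016,0],[0.001,-0.01,0],[0.001,-0.01,0]],"twist":[0,0,0,0,0,0,0,0,0,0],"gripper":[0,0,0,0,0,0,0,0,0,0]}' ; python3 st.py
python3 -m jog '{"offset":[[0.001,-0.01,0],[0.001,-0.008,0],[0.001,-0.008,0],[0.001,-0.004,0],[0,0,0]],"twist":[0,0,0,0,0],"gripper":[0,0,0,0,0]}' ; python3 st.py
```

```text
t: 3.95
eef_pos: [522.7, 300.8, 225.5]
tcp_rot: [0.659, 0.752, 0.001, 0.0]
ft_force: [1.1, 2.8, -0.0]
finger_gap: 0.4
gripper_force: 1.1
t 3.95 tcp cell [-97.6  -0.9] tip z 43.5 yaw toolY rel cellY deg -0.07 F cell [-2.7  1.5] -0.0 q [0.34 0.74 1.62 0.   0.78 0.2 ] gap 0.4256151145539617
t: 4.58
eef_pos: [524.0, 285.4, 224.5]
tcp_rot: [0.659, 0.752, -0.001, -0.0]
ft_force: [0.2, -0.2, 0.8]
finger_gap: 0.5
gripper_force: 0.1
t 4.575 tcp cell [-82.3  -1.6] tip z 42.5 yaw toolY rel cellY deg -0.08 F cell [0.3 0.1] 0.8 q [ 0.31  0.74  1.63 -0.    0.77  0.18] gap 0.4930364359845211
```

```bash
python3 -m jog '{"offset":[[0,-0.004,0],[0.001,-0.004,0],[0,0,0]],"twist":[0,0,0],"gripper":[0,0,0]}' ; python3 st.py
python3 -m jog '{"offset":[[0.001,-0.003,0],[0,-0.003,0],[0,0,0]],"twist":[0,0,0],"gripper":[0,0,0]}' ; python3 st.py
```

```text
t: 4.95
eef_pos: [524.2, 282.5, 224.5]
tcp_rot: [0.659, 0.752, 0.0, -0.001]
ft_force: [0.0, 5.7, -0.9]
finger_gap: 0.7
gripper_force: 2.7
t 4.95 tcp cell [-79.3  -1.7] tip z 42.5 yaw toolY rel cellY deg -0.03 F cell [-5.6  0.7] -0.9 q [0.31 0.74 1.64 0.   0.77 0.17] gap 0.666843919778303
t: 5.32
eef_pos: [524.3, 281.2, 224.6]
tcp_rot: [0.66, 0.752, 0.002, -0.002]
ft_force: [-2.5, 14.0, -0.5]
finger_gap: 0.6
gripper_force: 6.5
t 5.325 tcp cell [-78.   -1.8] tip z 42.6 yaw toolY rel cellY deg 0.04 F cell [-14.2  -0.6] -0.5 q [0.3  0.74 1.64 0.01 0.76 0.17] gap 0.6025259402072517
```

```bash
python3 -m jog '{"offset":[[-0.005,0.04,0],[0,0,0.11],[0,0,0.11],[0,0,0.11],[0.0144,-0.11,0],[0.0144,-0.11,0],[0.0144,-0.11,0],[0.004,0,0],[0,0,0]],"twist":[0,0,0,0,0,0,0,0,0],"gripper":[0,0,0,1,1,1,1,1,1]}' ; python3 st.py
python3 - <<'E'
from h import *
d=np.load('pose.npz');o,R=d['o'],d['R']
for n in('scene','side'):
    s=snap(n,'a_%s.png'%n);uv,P=cloud(s);q=np.c_[(P[:,:2]-o)@R,P[:,2]];x,y,z=q.T
    m=(z>34)&(z<62)&(abs(y)<36)&(x<-60)&(x>-90);print(n,'rear',np.median(x[m]),m.sum())
    m=(z>112)&(abs(y)<10)&(abs(x)<45)&(z<160);k=np.polyfit(z[m],x[m],1);print('lever',np.pi/2-np.arctan(k[0]))
    for sg in(-1,1):
      m=(z>75)&(z<105)&(abs(y-sg*23)<4)&(x>30)&(x<84);k=np.polyfit(x[m],z[m],1)
      for _ in range(6):
        m2=m&(abs(z-np.polyval(k,x))<3);k=np.polyfit(x[m2],z[m2],1)
      print('rod',sg,m2.sum(),k,'z@68',np.polyval(k,68))
    m=(z>74)&(z<95)&(abs(y)<33)&(x>80)&(x<104);print('bar',m.sum(),np.percentile(q[m],[2,50,98],axis=0).round(1))
    m=(abs(y)<95)&(x>97)&(x<125)&(z>100)&(z<155);print('instr',np.percentile(q[m],[1,99],axis=0).round(1))
E
```

```text
t: 6.45
eef_pos: [546.3, 133.9, 389.7]
tcp_rot: [0.659, 0.752, -0.0, -0.0]
ft_force: [-0.5, 0.5, 0.4]
finger_gap: 52.8
gripper_force: 0.0
t 6.45 tcp cell [70.9  0.8] tip z 207.7 yaw toolY rel cellY deg -0.04 F cell [-0.6 -0.4] 0.4 q [ 0.04  0.46  1.61 -0.    1.07 -0.09] gap 52.83632079092391
scene rear -71.37755668038533 325
lever 1.841896732117414
rod -1 49 [ -0.38081265 113.51058173] z@68 87.61532168399552
rod 1 36 [ -0.38490292 113.87105912] z@68 87.69766045279034
bar 144 [[ 81.3 -31.5  75.2]
 [ 86.9  -2.2  81.2]
 [ 92.5  27.6  84.3]]
instr [[109.  -93.5 100.5]
 [124.8  29.6 146.1]]
side rear -71.06338318883732 421
lever 1.8444507455096775
rod -1 9 [-5.78339305e-02  8.71550546e+01] z@68 83.22234731965725
rod 1 10 [ -0.33171708 113.09136147] z@68 90.534600215124
bar 64 [[ 82.  -29.2  76.5]
 [ 86.7 -14.2  82.5]
 [ 91.1  29.7  86.1]]
instr [[109.2 -93.6 100.6]
 [124.9  31.6 147.1]]
```

```bash
python3 -m jog '{"offset":[[-0.001,0.006,0],[0,0,0],[0,0,-0.1],[0,0,-0.08],[0,0,-0.06],[0,0,-0.015],[0,0,0]],"twist":[0,0,0,0,0,0,0],"gripper":[1,1,1,1,1,1,1]}' 8 ; python3 st.py
```

```text
t: 7.42
eef_pos: [546.0, 137.1, 262.3]
tcp_rot: [0.659, 0.752, -0.0, -0.0]
ft_force: [0.6, 0.0, -0.2]
finger_gap: 86.8
gripper_force: 0.0
t 7.425 tcp cell [67.7  0.9] tip z 80.3 yaw toolY rel cellY deg -0.1 F cell [0.  0.6] -0.2 q [ 0.05  0.65  1.71 -0.    0.79 -0.09] gap 86.81851519864617
```

```bash
python3 -m jog '{"offset":[[0,0,0],[0,0,0],[0,0,0],[0,0,0],[0,0,0],[0,0,0]],"twist":[0,0,0,0,0,0],"gripper":[0.55,0.5,0.5,0.5,0.5,0.5]}' 8; python3 st.py
python3 - <<'E'
from h import *
for n in('scene',): 
    s=snap(n);c=s['color'];cv2.imwrite('pics/g_%s.png'%n,cv2.resize(c[140:310,290:450],None,fx=3.5,fy=3.5,interpolation=cv2.INTER_CUBIC))
E
```

```text
t: 8.18
eef_pos: [545.6, 136.8, 262.6]
tcp_rot: [0.659, 0.752, -0.0, -0.0]
ft_force: [-2.3, -0.9, 5.1]
finger_gap: 56.9
gripper_force: 8.0
t 8.175 tcp cell [68.   0.5] tip z 80.6 yaw toolY rel cellY deg -0.08 F cell [ 0.6 -2.4] 5.1 q [ 0.05  0.65  1.71 -0.    0.79 -0.09] gap 56.874923623487156
```

View pics/g_scene.png

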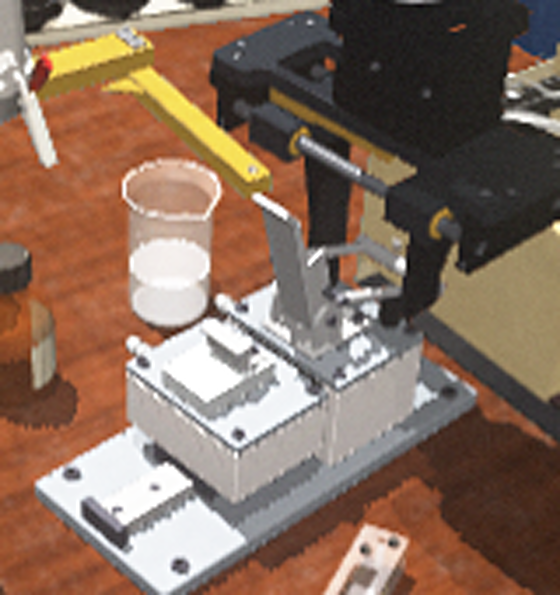

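The crop shows the gripper straddling the loop, and the sliding block is now up against the gasket. The gap is 56.9, but the rods should give 52, so I may be on the bumpers. I'll raise the tool slightly.

```bash
python3 -m jog '{"offset":[[0,0,0.004],[0,0,0.004],[0,0,0]],"twist":[0,0,0],"gripper":[0.5,0.5,0.5]}' 8; python3 st.py
```

```text
t: 8.6
eef_pos: [545.7, 136.6, 265.2]
tcp_rot: [0.659, 0.752, -0.001, -0.0]
ft_force: [0.7, -1.5, -10.1]
finger_gap: 56.1
gripper_force: 8.0
t 8.6 tcp cell [68.1  0.5] tip z 83.2 yaw toolY rel cellY deg -0.08 F cell [1.6 0.5] -10.1 q [ 0.05  0.64  1.71 -0.    0.79 -0.09] gap 56.142609331635946
```

```bash
python3 -m jog '{"offset":[[0,0,0],[0,0,0],[0.001,-0.007,0],[0,0,-0.005],[0,0,0],[0,0,0],[0,0,0],[0,0,0]],"twist":[0,0,0,0,0,0,0,0],"gripper":[0.8,0.8,0.8,0.8,0.5,0.5,0.5,0.5]}' 8; python3 st.py
```

```text
t: 9.6
eef_pos: [546.2, 133.0, 263.7]
tcp_rot: [0.659, 0.752, -0.001, -0.0]
ft_force: [-1.4, -3.6, 0.8]
finger_gap: 51.6
gripper_force: 8.1
t 9.6 tcp cell [71.8  0.5] tip z 81.7 yaw toolY rel cellY deg -0.1 F cell [ 3.4 -1.9] 0.8 q [ 0.04  0.65  1.71 -0.    0.79 -0.09] gap 51.61175908862007
```

```bash
python3 -m jog '{"offset":[[0,0,0],[0.001,-0.006,0.021],[0,-0.002,0.023],[0,0.002,0.023],[-0.001,0.007,0.023],[-0.0015,0.011,0.021],[0,0,0]],"twist":[0,0,0,0,0,0,0],"gripper":[0.5,0.5,0.5,0.5,0.5,0.5,0.5]}' 12; python3 st.py
python3 - <<'E'
from h import *
for n in('scene',): 
    s=snap(n);c=s['color'];cv2.imwrite('pics/h_%s.png'%n,cv2.resize(c[140:310,290:450],None,fx=3.5,fy=3.5,interpolation=cv2.INTER_CUBIC))
E
```

```text
t: 10.48
eef_pos: [545.1, 139.9, 320.2]
tcp_rot: [0.658, 0.753, 0.0, 0.0]
ft_force: [-2.3, -0.5, -1.1]
finger_gap: 50.7
gripper_force: 12.0
t 10.475 tcp cell [64.8  0.4] tip z 138.2 yaw toolY rel cellY deg -0.13 F cell [ 0.2 -2.4] -1.1 q [ 0.05  0.56  1.67 -0.    0.91 -0.08] gap 50.68201038392219
```

View pics/h_scene.png

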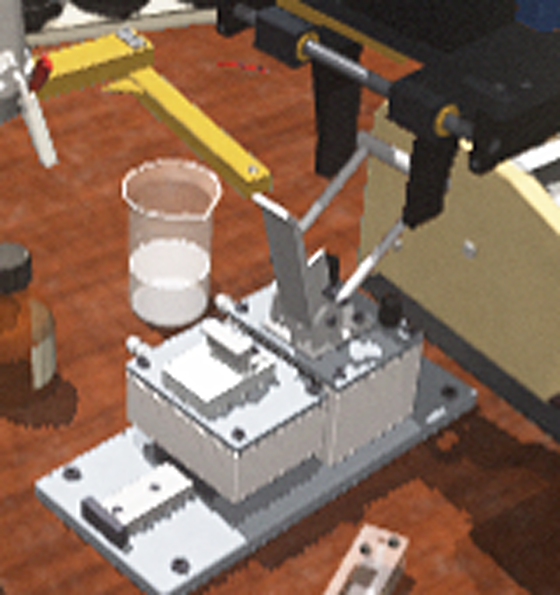

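The loop is raised to about 35° and held at both rods (crop (370,150) and (410,210)), and the lever is unmoved. I'll carry on over the top.

```bash
python3 -m jog '{"offset":[[-0.002,0.015,0.018],[-0.0024,0.018,0.015],[-0.0027,0.021,0.011],[-0.003,0.0226,0.006],[-0.003,0.0232,0.002],[-0.003,0.0232,-0.003],[-0.003,0.0222,-0.008],[-0.0026,0.02,-0.012],[-0.0023,0.0175,-0.0156],[0,0,0]],"twist":[0,0,0,0,0,0,0,0,0,0],"gripper":[0.5,0.5,0.5,0.5,0.5,0.5,0.5,0.5,0.5,0.5]}' 12; python3 st.py
python3 - <<'E'
from h import *
d=np.load('pose.npz');o,R=d['o'],d['R']
for n in('scene','side'): 
    s=snap(n);c=s['color']
    if n=='side': cv2.imwrite('pics/i_%s.png'%n,cv2.resize(c[140:320,290:450],None,fx=3.3,fy=3.3,interpolation=cv2.INTER_CUBIC))
    uv,P=cloud(s);q=np.c_[(P[:,:2]-o)@R,P[:,2]];x,y,z=q.T
    m=(z>112)&(abs(y)<10)&(abs(x)<45)&(z<150);k=np.polyfit(z[m],x[m],1);print('lever',np.pi/2-np.arctan(k[0]))
E
```

```text
t: 11.78
eef_pos: [533.2, 231.2, 324.8]
tcp_rot: [0.659, 0.753, -0.001, -0.001]
ft_force: [0.9, -0.2, 0.1]
finger_gap: 43.8
gripper_force: 0.0
t 11.775 tcp cell [-27.3   0.5] tip z 142.8 yaw toolY rel cellY deg -0.13 F cell [0.4 0.9] 0.1 q [0.22 0.57 1.62 0.   0.95 0.08] gap 43.78242362659194
lever 1.8158111551479583
lever 1.8319465014906158
```

View pics/i_side.png

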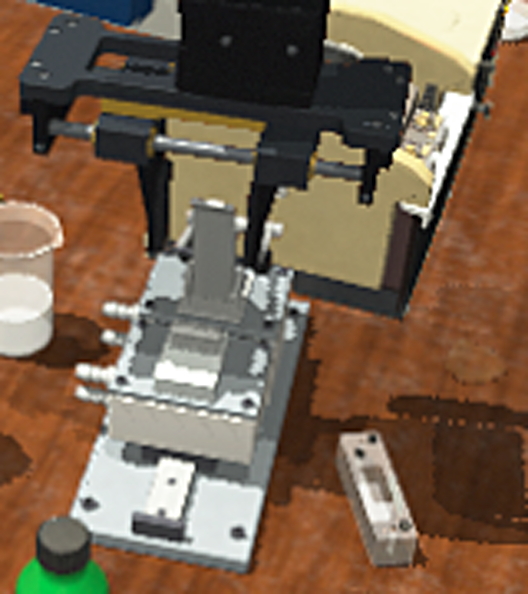

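The loop slipped off the fingertips and fell back to +x, where it was held only by their edges (crop (265,235)). The lever, block and bystanders are unchanged. I'll regrip deeper and harder.

```bash
python3 -m jog '{"offset":[[0,0,0.1],[0,0,0.03],[0.0128,-0.0975,0],[0.0128,-0.0975,0],[0,0,0],[0,0,0]],"twist":[0,0,0,0,0,0],"gripper":[1,1,1,1,1,1]}' 20; python3 st.py
python3 - <<'E'
from h import *
d=np.load('pose.npz');o,R=d['o'],d['R']
s=snap('scene');uv,P=cloud(s);q=np.c_[(P[:,:2]-o)@R,P[:,2]];x,y,z=q.T
for sg in(-1,1):
      m=(z>75)&(z<105)&(abs(y-sg*23)<4)&(x>30)&(x<84);k=np.polyfit(x[m],z[m],1)
      for _ in range(6):
        m2=m&(abs(z-np.polyval(k,x))<3);k=np.polyfit(x[m2],z[m2],1)
      print('rod',sg,m2.sum(),k,'z@71',np.polyval(k,71))
m=(z>74)&(z<95)&(abs(y)<33)&(x>80)&(x<104);print('bar',m.sum(),np.percentile(q[m],[2,50,98],axis=0).round(1))
E
```

```text
t: 12.62
eef_pos: [546.3, 133.0, 390.8]
tcp_rot: [0.659, 0.752, 0.0, -0.0]
ft_force: [0.4, -0.0, -0.3]
finger_gap: 85.9
gripper_force: 0.0
t 12.625 tcp cell [71.8  0.6] tip z 208.8 yaw toolY rel cellY deg -0.0 F cell [0.1 0.4] -0.3 q [ 0.04  0.46  1.61  0.    1.07 -0.09] gap 85.87230378620134
rod -1 54 [ -0.35687195 112.16011561] z@71 86.82220695346692
rod 1 35 [ -0.39353963 114.48430192] z@71 86.54298809203725
bar 143 [[ 81.6 -31.3  75.5]
 [ 87.   -2.7  81.2]
 [ 92.4  28.4  84.5]]
```

```bash
python3 -m jog '{"offset":[[0,0.0015,-0.1],[0,0,-0.1],[0,0,-0.05],[0,0,-0.008],[0,0,-0.006],[0,0,0]],"twist":[0,0,0,0,0,0],"gripper":[1,1,1,1,1,1]}' 20; python3 st.py
python3 -m jog '{"offset":[[0,0,0],[0,0,0],[0,0,0],[0,0,0]],"twist":[0,0,0,0],"gripper":[0.5,0.5,0.5,0.5]}' 20; python3 st.py
```

```text
t: 13.42
eef_pos: [546.8, 134.3, 260.1]
tcp_rot: [0.659, 0.752, 0.001, 0.001]
ft_force: [-0.8, 0.5, 0.2]
finger_gap: 87.4
gripper_force: 0.0
t 13.425 tcp cell [70.5  1.3] tip z 78.1 yaw toolY rel cellY deg -0.11 F cell [-0.6 -0.7] 0.2 q [ 0.04  0.65  1.71  0.    0.78 -0.09] gap 87.35560985442515
t: 13.92
eef_pos: [546.1, 133.8, 259.0]
tcp_rot: [0.659, 0.752, -0.0, -0.0]
ft_force: [-0.4, -0.6, 2.3]
finger_gap: 55.0
gripper_force: 10.2
t 13.925 tcp cell [70.9  0.5] tip z 77.0 yaw toolY rel cellY deg -0.07 F cell [ 0.6 -0.5] 2.3 q [ 0.04  0.65  1.71 -0.    0.78 -0.09] gap 54.9700917405104
```

```bash
python3 -m jog '{"offset":[[0,0,0],[0,0,0],[0,0,0]],"twist":[0,0,0],"gripper":[0.5,0.5,0.5]}' 20; python3 st.py
```

```text
t: 14.3
eef_pos: [546.1, 133.9, 259.0]
tcp_rot: [0.659, 0.752, -0.0, -0.0]
ft_force: [-2.6, -0.9, 3.2]
finger_gap: 53.3
gripper_force: 16.9
t 14.3 tcp cell [70.8  0.6] tip z 77.0 yaw toolY rel cellY deg -0.08 F cell [ 0.5 -2.7] 3.2 q [ 0.04  0.65  1.71 -0.    0.78 -0.09] gap 53.341259567701286
```

```bash
python3 -m jog '{"offset":[[0,0,0],[0,0,0.006],[0.0006,-0.0044,0],[0,0,0],[0,0,0],[0,0,0],[0,0,0],[0,0,0],[0,0,0]],"twist":[0,0,0,0,0,0,0,0,0],"gripper":[0.8,0.8,0.8,0.5,0.5,0.5,0.5,0.5,0.5]}' 20; python3 st.py
```

```text
t: 15.42
eef_pos: [546.4, 131.6, 261.8]
tcp_rot: [0.659, 0.752, -0.0, -0.0]
ft_force: [-1.2, -2.0, -0.7]
finger_gap: 51.2
gripper_force: 19.7
t 15.425 tcp cell [73.2  0.5] tip z 79.8 yaw toolY rel cellY deg -0.08 F cell [ 1.8 -1.5] -0.7 q [ 0.04  0.65  1.71 -0.    0.79 -0.09] gap 51.17147584070369
```

Gripping the rods can't work: once the loop stands up, the bar's wider ends run into the fingers. I'll grip the bar ends as intended, with the gripper body just above the instrument top (~148).

```bash
python3 -m jog '{"offset":[[0,0,0],[0,0,0],[0,0,0.012],[0.0015,-0.0115,0],[0.0015,-0.0115,0],[0,0,-0.006],[0,0,0]],"twist":[0,0,0,0,0,0,0],"gripper":[0.9,0.9,0.9,0.9,0.9,0.9,0.9]}' 20; python3 st.py
python3 -m jog '{"offset":[[0,0,-0.004],[0,0,-0.002],[0,0,0]],"twist":[0,0,0],"gripper":[0.9,0.9,0.9]}' 20; python3 st.py
```

```text
t: 16.3
eef_pos: [548.0, 120.0, 264.5]
tcp_rot: [0.659, 0.752, -0.0, -0.0]
ft_force: [0.2, -0.3, -0.2]
finger_gap: 78.1
gripper_force: 0.0
t 16.3 tcp cell [84.9  0.7] tip z 82.5 yaw toolY rel cellY deg -0.05 F cell [0.3 0.1] -0.2 q [ 0.02  0.64  1.71  0.    0.79 -0.12] gap 78.14735811849417
t: 16.68
eef_pos: [548.1, 120.3, 261.8]
tcp_rot: [0.659, 0.752, -0.0, -0.0]
ft_force: [0.7, 0.1, -0.7]
finger_gap: 78.6
gripper_force: 0.0
t 16.675 tcp cell [84.6  0.8] tip z 79.8 yaw toolY rel cellY deg -0.08 F cell [-0.   0.7] -0.7 q [ 0.02  0.65  1.71 -0.    0.78 -0.12] gap 78.55681535279685
```

No contact with the instrument. I'll go a bit lower in small steps, then close.

```bash
python3 -m jog '{"offset":[[0,0,-0.003],[0,0,0]],"twist":[0,0],"gripper":[0.9,0.9]}' 20; python3 st.py
python3 -m jog '{"offset":[[0,0,-0.002],[0,0,0]],"twist":[0,0],"gripper":[0.9,0.9]}' 20; python3 st.py
```

```text
t: 16.92
eef_pos: [548.2, 120.3, 260.4]
tcp_rot: [0.659, 0.752, -0.0, -0.0]
ft_force: [1.0, 0.7, 0.4]
finger_gap: 78.3
gripper_force: 0.0
t 16.925 tcp cell [84.7  0.8] tip z 78.4 yaw toolY rel cellY deg -0.08 F cell [-0.6  1.1] 0.4 q [ 0.02  0.65  1.71 -0.    0.78 -0.12] gap 78.32989570361596
t: 17.18
eef_pos: [548.2, 120.2, 259.4]
tcp_rot: [0.659, 0.752, -0.0, -0.0]
ft_force: [0.3, -0.6, -0.1]
finger_gap: 78.1
gripper_force: 0.0
t 17.175 tcp cell [84.7  0.8] tip z 77.4 yaw toolY rel cellY deg -0.08 F cell [0.7 0.2] -0.1 q [ 0.02  0.65  1.71 -0.    0.78 -0.12] gap 78.10790179554783
```

```bash
python3 -m jog '{"offset":[[0,0,-0.003],[0,0,0]],"twist":[0,0],"gripper":[0.9,0.9]}' 20; python3 st.py
python3 -m jog '{"offset":[[0,0,0],[0,0,0],[0,0,0],[0,0,0]],"twist":[0,0,0,0],"gripper":[0.6,0.6,0.6,0.6]}' 15; python3 st.py
```

```text
t: 17.42
eef_pos: [548.1, 120.2, 257.8]
tcp_rot: [0.659, 0.752, -0.0, -0.0]
ft_force: [0.5, 0.8, -0.3]
finger_gap: 78.1
gripper_force: 0.0
t 17.425 tcp cell [84.7  0.8] tip z 75.8 yaw toolY rel cellY deg -0.07 F cell [-0.8  0.6] -0.3 q [ 0.02  0.65  1.71 -0.    0.77 -0.12] gap 78.05705443175516
t: 17.92
eef_pos: [547.9, 120.1, 257.8]
tcp_rot: [0.659, 0.752, -0.0, -0.0]
ft_force: [-1.5, -0.6, -0.4]
finger_gap: 59.2
gripper_force: 15.0
t 17.925 tcp cell [84.8  0.6] tip z 75.8 yaw toolY rel cellY deg -0.06 F cell [ 0.4 -1.5] -0.4 q [ 0.02  0.65  1.71 -0.    0.78 -0.12] gap 59.21145029643381
```

```bash
python3 -m jog '{"offset":[[0.001,-0.007,0.025],[0.0005,-0.003,0.031],[-0.0005,0.003,0.031],[-0.0012,0.009,0.03],[-0.002,0.0147,0.027],[-0.0026,0.02,0.024],[0,0,0]],"twist":[0,0,0,0,0,0,0],"gripper":[0.6,0.6,0.6,0.6,0.6,0.6,0.6]}' 15; python3 st.py
python3 -m jog '{"offset":[[-0.0032,0.0242,0.019],[-0.0036,0.0274,0.014],[-0.0039,0.0297,0.008],[0,0,0]],"twist":[0,0,0,0],"gripper":[0.6,0.6,0.6,0.6]}' 15; python3 st.py
```

```text
t: 18.8
eef_pos: [545.3, 139.4, 342.9]
tcp_rot: [0.658, 0.753, -0.0, 0.0]
ft_force: [-3.1, -0.7, -0.9]
finger_gap: 59.5
gripper_force: 15.0
t 18.8 tcp cell [65.3  0.5] tip z 160.9 yaw toolY rel cellY deg -0.17 F cell [ 0.3 -3.1] -0.9 q [ 0.05  0.53  1.65 -0.    0.96 -0.08] gap 59.466068036365975
t: 19.3
eef_pos: [539.9, 180.6, 362.8]
tcp_rot: [0.658, 0.753, -0.0, -0.0]
ft_force: [-4.4, -2.0, 2.3]
finger_gap: 59.3
gripper_force: 15.0
t 19.3 tcp cell [23.8  0.5] tip z 180.8 yaw toolY rel cellY deg -0.19 F cell [ 1.4 -4.6] 2.3 q [ 0.13  0.51  1.62  0.    1.02 -0.01] gap 59.28590868176532
```

```bash
python3 -m jog '{"offset":[[-0.004,0.031,0.002],[-0.004,0.0305,-0.004],[-0.0039,0.0293,-0.01],[-0.0035,0.0266,-0.0156],[-0.003,0.023,-0.021],[-0.0024,0.0184,-0.025],[-0.0017,0.0133,-0.028],[0,0,0]],"twist":[0,0,0,0,0,0,0,0],"gripper":[0.6,0.6,0.6,0.6,0.6,0.6,0.6,0.6]}' 15; python3 st.py
```

```text
t: 20.3
eef_pos: [528.9, 266.3, 310.3]
tcp_rot: [0.659, 0.752, -0.0, -0.001]
ft_force: [-5.0, 1.4, 1.3]
finger_gap: 59.1
gripper_force: 15.0
t 20.3 tcp cell [-62.7   0.8] tip z 128.3 yaw toolY rel cellY deg -0.08 F cell [-2.  -4.7] 1.3 q [0.28 0.6  1.6  0.   0.94 0.14] gap 59.07982810909073
```

```bash
python3 -m jog '{"offset":[[-0.001,0.0073,-0.028],[0,0,0],[0,0,0],[0,0,0],[0,0,0]],"twist":[0,0,0,0,0],"gripper":[0.6,0.6,0.95,0.95,0.95]}' 15; python3 st.py
python3 -m jog '{"offset":[[-0.002,0.02,0.06],[0,0,0.08],[0,0,0]],"twist":[0,0,0],"gripper":[0.95,0.95,0.95]}'
python3 - <<'E'
from h import *
d=np.load('pose.npz');o,R=d['o'],d['R']
for n in('scene','side'):
    s=snap(n);c=s['color']
    if n=='scene': cv2.imwrite('pics/j.png',cv2.resize(c[170:310,290:430],None,fx=4,fy=4,interpolation=cv2.INTER_CUBIC))
    uv,P=cloud(s);q=np.c_[(P[:,:2]-o)@R,P[:,2]];x,y,z=q.T
    m=(z>112)&(abs(y)<10)&(abs(x)<45)&(z<150);k=np.polyfit(z[m],x[m],1);print('lever',np.pi/2-np.arctan(k[0]),'x@150',np.polyval(k,150))
    m=(z>34)&(z<62)&(abs(y)<36)&(x<-60)&(x>-90);print('rear',np.median(x[m]))
    m=(z>78)&(z<125)&(abs(y)>18.5)&(abs(y)<32)&(x<-40)&(x>-80);print('bar ends',m.sum(),np.percentile(q[m],[2,50,98],axis=0).round(1) if m.any() else '')
E
```

```text
t: 20.92
eef_pos: [530.0, 268.7, 298.5]
tcp_rot: [0.659, 0.752, 0.002, 0.001]
ft_force: [0.2, -0.5, 0.6]
finger_gap: 79.5
gripper_force: 0.0
t 20.925 tcp cell [-64.9   2.2] tip z 116.5 yaw toolY rel cellY deg -0.05 F cell [0.5 0.1] 0.6 q [ 0.28  0.62  1.61 -0.    0.91  0.15] gap 79.47109324586958
t: 21.3
eef_pos: [529.4, 279.3, 371.6]
tcp_rot: [0.659, 0.752, 0.004, 0.003]
ft_force: [-0.7, -0.2, 0.6]
finger_gap: 82.4
gripper_force: 0.0
lever 1.8404726557468554 x@150 -9.14434885362951
rear -71.39033229470388
bar ends 128 [[-65.8 -31.   84.1]
 [-57.9 -22.2  90.8]
 [-41.   27.5  93.7]]
lever 1.8323623186947893 x@150 -7.900286016566795
rear -71.04328355711637
bar ends 114 [[-65.1 -29.   86.1]
 [-59.2 -18.8  92.1]
 [-41.6  29.4  95.2]]
```

View pics/j.png

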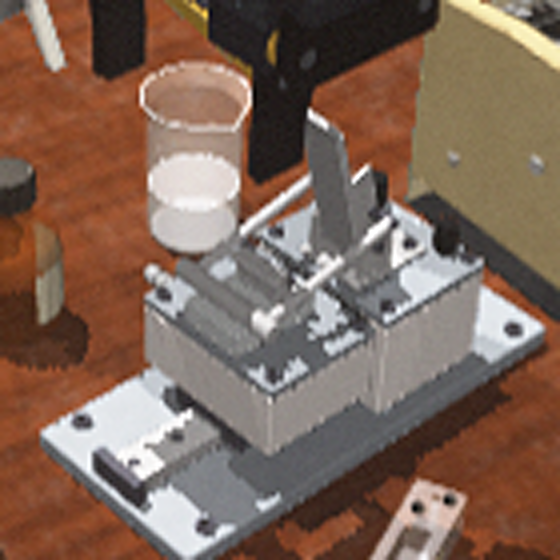

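The picture shows the crossbar lying on the riser behind the hook (crop (230,290)), with its top at about z 94. The lever is still up at 1.84 rad. Next I close the fingers and move beside the lever.

```bash
python3 -m jog '{"offset":[[0,0,0],[0,0,0],[0,0,0],[0,0,0],[0,0,-0.04],[0,0,-0.04],[0.005,-0.04,0],[0.005,-0.04,0],[0,0,0]],"twist":[0,0,0,0,0,0,0,0,0],"gripper":[0,0,0,0,0,0,0,0,0]}' 20; python3 st.py
```

```text
t: 22.52
eef_pos: [533.5, 236.9, 328.6]
tcp_rot: [0.66, 0.751, 0.001, 0.0]
ft_force: [0.9, 0.0, 0.5]
finger_gap: 3.5
gripper_force: 0.0
t 22.525 tcp cell [-32.9   1.5] tip z 146.6 yaw toolY rel cellY deg 0.11 F cell [0.1 0.9] 0.5 q [ 0.23  0.57  1.61 -0.    0.96  0.1 ] gap 3.542360846483048
```

```bash
python3 -m jog '{"offset":[[0.001,-0.016,0],[0.001,-0.016,0],[0.001,-0.016,0.001],[0.002,-0.016,0.001],[0.002,-0.0147,0],[0.002,-0.0147,0],[0.002,-0.0147,0],[0,0,0]],"twist":[0,0,0,0,0,0,0,0],"gripper":[0,0,0,0,0,0,0,0]}' 20; python3 st.py
python3 - <<'E'
from h import *
d=np.load('pose.npz');o,R=d['o'],d['R']
for n in('scene','side'):
    s=snap(n);uv,P=cloud(s);q=np.c_[(P[:,:2]-o)@R,P[:,2]];x,y,z=q.T
    m=(z>78)&(z<125)&(abs(y)>18.5)&(abs(y)<32)&(x<-40)&(x>-80);print('bar ends',m.sum(),np.percentile(q[m],[2,50,98],axis=0).round(1) if m.any() else '')
    m=(z>100)&(abs(y)<10)&(abs(x-25)<25)&(z<135);k=np.polyfit(z[m],x[m],1);print('lever',np.pi/2-np.arctan(k[0]),m.sum())
E
```

```text
t: 23.52
eef_pos: [538.2, 184.1, 328.3]
tcp_rot: [0.659, 0.752, -0.001, -0.0]
ft_force: [-0.4, 0.3, -0.4]
finger_gap: 0.7
gripper_force: 0.0
t 23.525 tcp cell [20.1 -0.8] tip z 146.3 yaw toolY rel cellY deg -0.04 F cell [-0.3 -0.3] -0.4 q [ 0.13  0.55  1.65 -0.    0.94  0.  ] gap 0.704677414183237
bar ends 93 [[-55.  -31.3  83. ]
 [-51.  -21.7  90. ]
 [-40.9  28.1  93.2]]
lever 1.2001976177752294 169
bar ends 83 [[-55.  -29.2  85.2]
 [-51.8  18.6  91.2]
 [-40.7  29.9  95.1]]
lever 1.2105414274977644 191
```

```bash
python3 -m jog '{"offset":[[0.002,-0.015,-0.006],[0.002,-0.015,-0.006],[0.002,-0.015,-0.006],[0.0014,-0.011,-0.012],[0.0014,-0.011,-0.012],[0.0014,-0.011,-0.012],[0,0,0]],"twist":[0,0,0,0,0,0,0],"gripper":[0,0,0,0,0,0,0]}' 20; python3 st.py
python3 -m jog '{"offset":[[0.0007,-0.005,-0.011],[0.0007,-0.005,-0.011],[0.0004,-0.003,-0.012],[0.0004,-0.003,-0.01],[0,0,0]],"twist":[0,0,0,0,0],"gripper":[0,0,0,0,0]}' 20; python3 st.py
```

```text
t: 24.5
eef_pos: [543.4, 145.3, 300.8]
tcp_rot: [0.659, 0.752, -0.0, -0.0]
ft_force: [-0.2, 1.0, 0.2]
finger_gap: 0.5
gripper_force: 0.1
t 24.5 tcp cell [59.2 -0.6] tip z 118.8 yaw toolY rel cellY deg -0.05 F cell [-1. -0.] 0.2 q [ 0.06  0.59  1.68 -0.    0.87 -0.07] gap 0.4724740555398378
t: 25.12
eef_pos: [544.3, 138.0, 279.6]
tcp_rot: [0.659, 0.752, 0.0, -0.0]
ft_force: [-0.3, -0.5, 2.7]
finger_gap: 0.4
gripper_force: 1.6
t 25.125 tcp cell [66.6 -0.7] tip z 97.6 yaw toolY rel cellY deg -0.06 F cell [ 0.5 -0.3] 2.7 q [ 0.05  0.62  1.7   0.    0.82 -0.08] gap 0.37822422555956065
```

```bash
python3 -m jog '{"offset":[[0.001,-0.01,-0.003],[0,0,-0.004],[0,0,-0.003],[0,0,0]],"twist":[0,0,0,0],"gripper":[0,0,0,0]}' 20; python3 st.py
python3 -m jog '{"offset":[[0,0,0.1],[0,0,0.1],[0,0,0.05],[0,0,0]],"twist":[0,0,0,0],"gripper":[0,0,0,0]}' 20
python3 - <<'E'
from h import *
d=np.load('pose.npz');o,R=d['o'],d['R']
for n in('scene','side'):
    s=snap(n);uv,P=cloud(s);q=np.c_[(P[:,:2]-o)@R,P[:,2]];x,y,z=q.T
    if n=='scene': cv2.imwrite('pics/k.png',cv2.resize(s['color'][150:340,270:450],None,fx=3.1,fy=3.1,interpolation=cv2.INTER_CUBIC))
    m=(z>78)&(z<125)&(abs(y)>18.5)&(abs(y)<32)&(x<-33)&(x>-80);print('bar ends',m.sum(),np.percentile(q[m],[2,50,98],axis=0).round(1) if m.any() else '')
    m=(z>80)&(abs(y)<10)&(abs(x-65)<22)&(z<135);k=np.polyfit(x[m],z[m],1);print('lever',np.arctan(k[0]),m.sum(),'z@60',np.polyval(k,60))
    m=(z>34)&(z<62)&(abs(y)<36)&(x<-55)&(x>-90);print('rear',np.median(x[m]))
E
```

```text
t: 25.62
eef_pos: [544.6, 134.6, 279.0]
tcp_rot: [0.659, 0.752, 0.002, -0.0]
ft_force: [-7.6, 6.8, 30.4]
finger_gap: 0.4
gripper_force: 15.4
t 25.625 tcp cell [70.  -0.8] tip z 97.0 yaw toolY rel cellY deg -0.01 F cell [-7.7 -6.6] 30.4 q [ 0.04  0.62  1.7   0.01  0.82 -0.09] gap 0.3658591006913197
t: 26.12
eef_pos: [545.3, 133.0, 401.4]
tcp_rot: [0.659, 0.752, 0.002, 0.002]
ft_force: [-0.4, -0.6, -0.3]
finger_gap: 0.6
gripper_force: 0.0
bar ends 84 [[-48.7 -30.8  84.6]
 [-44.4 -21.9  90.5]
 [-34.3  28.7  93.3]]
lever -0.007437894615320611 147 z@60 95.74400186130643
rear -68.07905151709278
bar ends 74 [[-48.7 -29.1  86.4]
 [-45.  -18.7  92. ]
 [-33.8  29.8  95.2]]
lever 0.01212950428056858 126 z@60 96.96724128863238
rear -67.73387626881325
```

View pics/k.png

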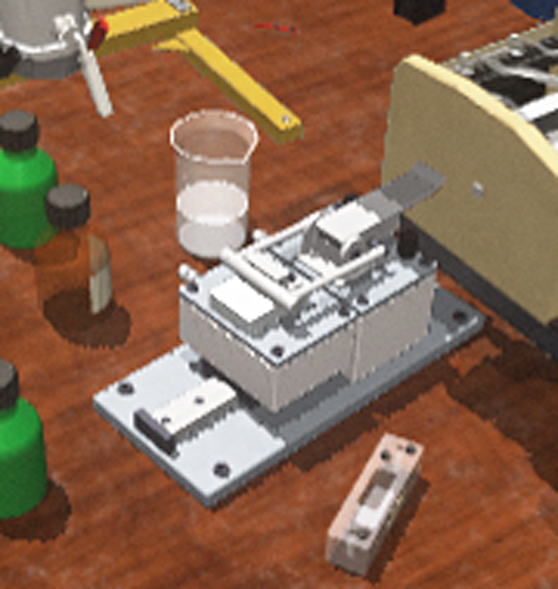

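The latch is shut. The lever lies flat (about 0 rad), the bar sits at the hook, and the block moved a further 3.3 mm into the gasket. The bottle, beaker and flow cell have not moved, so I'm handing in.

```bash
python3 -c "
from rig import manip
print(manip.hand_in())"
```

```text
the job is handed in; nothing more can be done
None
```

The membrane cell is closed and handed in: camera depth shows the lever flat, the crossbar at the hook and the gasket squeezed about 3 mm. The latch stayed shut after the arm backed off, and the bystanders looked undisturbed. The first attempt to swing the loop slipped and fell back; gripping it by the bar ends worked. The hand-in returned no verdict.

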